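Press the spare hook block home in the pegboard rail

TASK

Take the spare hook block out of its parking dock and fit it, hook notch upwards, into the grooved pegboard rail: the recess for it lies in the groove right against the upright end stop, so feel for the stop and then press the block down until it is fully home, its shoulder flush with the rail's top. It comes out of the dock held by its ends but the end stop leaves no room for that grip, so set it down upright on the way and take it another way; let go at the end and leave the other tools and bits where they lie.

Things in the scene. Friction and masses are not known exactly. Their poses are not given: they have to be found in the camera images.
- block: Hook block, grey plastic, about 120 g, same both ways round, standing upright in the dock. Plug below: 60 (x) x 36 (y) x 20 mm high; its upper face is the shoulder. Centred on it a fin 56 (x) x 20 (y) mm, 30 mm high, with a notch 28 mm long and 8 mm deep in the middle of its top. Whole height 50 mm. Origin: centre of the underside; x along its length, z up.
- dock: Fixed white dock. Base plate 64 (x) x 56 (y) x 6 mm with two cheeks 58 mm long (x), 6 mm thick, reaching 60 mm above the table, 40 mm apart (y), open at both x ends. The block stands between them on the base plate, lengthwise along x; fingers find room only at the fin's two ends. Origin: centre of the underside.
- rail: Fixed white plastic rail lying on the table, 290 (x) x 80 (y) x 36 mm high. Origin: centre of the underside; z up. A groove 42 mm wide and 8 mm deep (floor 28 mm above the table) runs along x in the middle (y = 0), open at the -x end and ending at the upright end stop. From x = -145 to -32 mm the groove floor is always plain and can take the block.
- stop_zone (a point): Point of the rail at x = +59.5 mm, y = 0, z = 36 mm (axes as the rail). The end stop is an upright plate 40 mm wide (y), 10 mm thick, reaching 85 mm above the table. Its near face (towards the rail's -x) is set anew each time within 27.5 mm either way of this point along x; where, is not reported: find it by touch or sight.
- recess_zone (a point): Point of the rail at x = +27.5 mm, y = 0, z = 28 mm; the recess's middle is within 27.5 mm of it along x. Recess: the 64 mm of groove (42 mm wide) directly before the stop's face. A dark pad in it, top 22 to 24 mm above the table, holds the block proud; pressed with about 7 N it sinks, no spring-back, to its stop: block underside then 16 mm above the table, shoulder level with the rail's top.
- dustpan: Bystander: yellow plastic dustpan, 200 x 180 x 45 mm pan with a stub handle. Leave it where it lies. Origin on the table under or beside it.
- pipe_wrench: Bystander: steel pipe wrench, about 250 mm long, lying flat. Leave it where it lies. Origin on the table under or beside it.
- bottle_brush: Bystander: orange bottle brush, about 290 mm long, lying. Leave it where it lies. Origin on the table under or beside it.
- squeegee: Bystander: grey plastic squeegee, 240 mm blade, about 165 mm long, lying flat. Leave it where it lies. Origin on the table under or beside it.
- grease_tin: Bystander: small steel tin, 38 mm across, 34 mm high. Leave it where it lies. Origin on the table under or beside it.
- pipe_collar: Bystander: brass pipe collar, 48 mm across, 18 mm high, lying flat. Leave it where it lies. Origin on the table under or beside it.
- screwdriver: Bystander: screwdriver with a black handle, lying. Leave it where it lies. Origin on the table under or beside it.
Things that resemble listed ones, but are neither listed nor needed, are in the scene too. Several things have the shape of the block; the one meant has the colours described above.

How it is judged:
By the outcome, as a careful person would: the job done as asked, in the order asked, and still so for the second after the job is handed in, with the robot touching nothing.
It also fails if it takes over 54 s, if anything falls off the work surface, if the arm or the gripper's body presses on something with over 40 N, if the wrist force passes 120 N, or if a joint passes its speed limit or range.

ROBOT

A 6-joint arm with a two-finger parallel gripper is mounted at the origin on the work surface. World frame = base frame: x ahead of the robot, y to its left, z up, the work surface at z = 0. Lengths are in m, angles in rad, forces in N, time in s.
With the tool pointing down it reaches from about 0.325 to 0.9 m from the base axis. Payload 6.1 kg.
Tool frame: the origin (TCP) lies midway between the tips of the shut fingers; the grasp point (between the pads) lies behind it (grip_point_offset is the z of the grasp point in the tool frame, in m); z points along the fingers, y is the line along which they close (so a half turn about z gives the same grasp; the last joint's range is limited). The gripper opens to 85 mm and grips with 20 to 120 N. Pads are 22 mm wide; open, the fingers measure 114 mm over their backs; the gripper's body (76 mm by 85 mm) begins 54 mm behind the grasp point. The pads swing forward as they close: fully open they stand 13 mm farther back than shut.
Start: joints at [1.142, 0.22, 1.526, -0, 1.395, -0.126], TCP at [0.186, 0.597, 0.231] pointing down, gripper open.
Joint ranges: [-2.98, 2.98], [-0.91, 2.08], [0.09, 2.57], [-1.24, 4.39], [0.2, 2.65], [-2.68, 2.68]. Speed limits (rad/s): [2.57, 2.57, 3.01, 3.14, 3.14, 3.14].

INTERFACE

Orientations are given as a rotation vector (axis times angle).
In Python, from bench import * gives the robot as it stands.
- The arm moves only by the tool arm_command, never from a script. Its argument "commands" is a list of rows, each a list of 5 numbers: the shift along the tool's x, y, z scaled (see below), then the turn about the tool's z scaled (see below), then the opening, from 0 (shut) to 1 (fully open). A call has 1 to 10 rows; each row shifts and turns the commanded pose from where the row before left it, along the tool's axes as they then stand; what a row does not reach is not made up. The controller multiplies each number of a shift by 0.02 m and each number of a turn by 8 degrees. A row lasts 1/10 s, in which the tool goes at most 50 mm and 8.59 degrees, less where a joint would pass 70% of its speed; a pose out of reach is approached as far as the arm can. A call with a number of a shift or a turn outside -1 to 1 is refused whole. A call with a gripper value outside its range is refused whole. The fingers move at their own pace and stop on an object; "squeeze" is the grip in N (left out, the last holds). Time passes only in rows, so rows that do not move let the fingers close. It gives the time, the measured TCP pose, the force, the opening and the grip force at its end, in the units of the state.
- sense(): the state, without advancing time (a new reading comes with each control period).
- grab_frame(name): name is "side" or "top" or "wrist"; returns (picture, depth): 400x640x3 uint8, red, green, blue; 400x640 float32, m along the optical axis (not along the pixel's ray), 0 where there is no reading.
- calibration(name): a dict with "mtx" (3x3 intrinsics, pixels), "dist" ([k1, k2, p1, p2, k3] as OpenCV has them; the pictures are not rectified), "rvec" (rotation vector, rad) and "tvec" (3), from world to camera coordinates, as OpenCV has them. Camera axes: x right, y down, z forward; pixel columns grow to the right and rows downward; lengths in m; the calibration is good to about 2 mm. A picture is of the moment at which its call begins: read the wrist's pose just before it. calibration takes no time and is no camera call; for the wrist camera it gives the pose at the moment of the call.
- close_job(): hands the job in; it is judged then, once.
The state is a dict: "time": time; "qpos": joint angles; "qvel": joint speeds; "tau": joint torques, N m; "position": TCP position; "ee_rot": TCP orientation; "force": force on the tool from outside, world axes, zero at the start; "moment": the same for the moment, N m; "width": finger opening in m; "gripper_force": force on a finger pad.
Only numpy, scipy, OpenCV 4.12 (cv2) and the standard library are available. Lean on these libraries where they do the work, as an engineer would, in place of code of your own. Each camera call takes 0.05 s, during which the arm holds its last target. There are 200 camera calls.

## Working session

There is one attempt and no reset: what is moved stays moved. The work goes in short steps, Python scripts to look and compute and a tool call to move; the robot and the scene stay as the last step left them, time stands still between calls to the robot, and variables do not carry over. Pictures are saved under pics/ and viewed, at most 10 in all, crops included, and the job is handed in when it is done.

Besides the shell and the picture viewer there is one more tool, called as a command line: name --pt "numbers of a row" for each row, then --argument value for the rest. arm_command: Moves the arm, as the interface text tells. Shifts and turns lie within -1 to 1; 1 stands for 0.02 m of shift or 8 degrees of turn. Its arguments: {"type":"object","properties":{"commands":{"type":"array","items":{"type":"array","items":{"type":"number"}}},"squeeze":{"type":"number"}},"required":["commands"]}

```bash
mkdir -p pics; cat > h.py <<'E'
from bench import *
import numpy as np, cv2
def grab(n,f=None):
    c=calibration(n); im,d=grab_frame(n)
    if f: cv2.imwrite('pics/'+f,im[:,:,::-1])
    return im,d,c
def RT(c): return cv2.Rodrigues(np.array(c['rvec'],float))[0],np.array(c['tvec'],float).reshape(3)
def und(c,px): return cv2.undistortPoints(np.array(px,float).reshape(-1,1,2),np.array(c['mtx']),np.array(c['dist'])).reshape(-1,2)
def plane(c,px,z):
    R,t=RT(c); u=und(c,px); d=np.c_[u,np.ones(len(u))]@R; o=-R.T@t
    return o+d*((z-o[2])/d[:,2])[:,None]
def cloud(c,d):
    v,u=np.mgrid[:d.shape[0],:d.shape[1]]; p=und(c,np.c_[u.ravel(),v.ravel()]); z=d.ravel()
    R,t=RT(c); P=(np.c_[p,np.ones(len(p))]*z[:,None]-t)@R; P[z==0]=np.nan
    return P.reshape(*d.shape,3)
E
python3 - <<'E'
from h import *
print(sense())
for n in('top','side'):
    im,d,c=grab(n,n+'0.png'); np.savez(n+'0.npz',im=im,d=d,P=cloud(c,d)); print(n,c['tvec'],np.array(c['mtx'])[0,0],-RT(c)[0].T@RT(c)[1])
E
```

```text
{'time': 0.0, 'qpos': array([ 1.14191590e+00,  2.21227884e-01,  1.52762522e+00, -2.64997165e-06,
        1.39469653e+00, -1.26118794e-01]), 'qvel': array([-1.20078312e-03,  1.32964717e-03, -3.64065761e-05,  7.35220904e-04,
        5.61173016e-04, -1.63065690e-03]), 'tau': array([ 2.73761416e-04, -4.96889091e+01, -3.89395881e+01, -3.60262711e-04,
        1.16747513e-02,  1.70463835e-05]), 'position': array([0.1861082 , 0.59600851, 0.23019069]), 'ee_rot': array([-4.73681140e-01, -3.10513596e+00,  2.95704722e-03]), 'force': array([-0.49759979,  0.35673591,  0.18480034]), 'moment': array([-0.00870837,  0.01391158, -0.00571457]), 'gripper_force': 0.0, 'width': 0.08576373483327525}
top [0.02785935 0.5664706  1.36634271] 457.71302629464765 [0.46370798 0.02064175 1.40467302]
side [-0.40383052  0.3130051   0.75559885] 419.23422342233727 [ 0.05520973 -0.54950495  0.72593188]
```

View pics/top0.png

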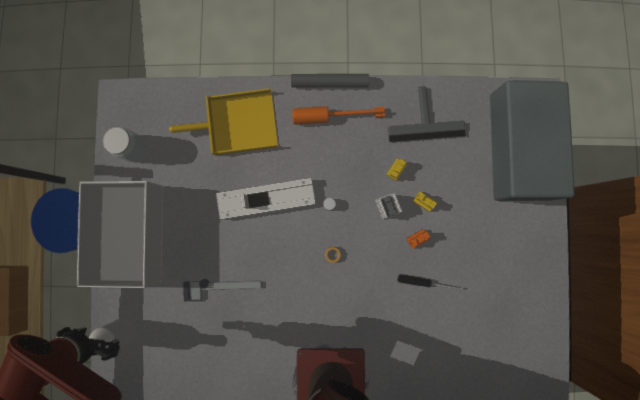

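View pics/side0.png

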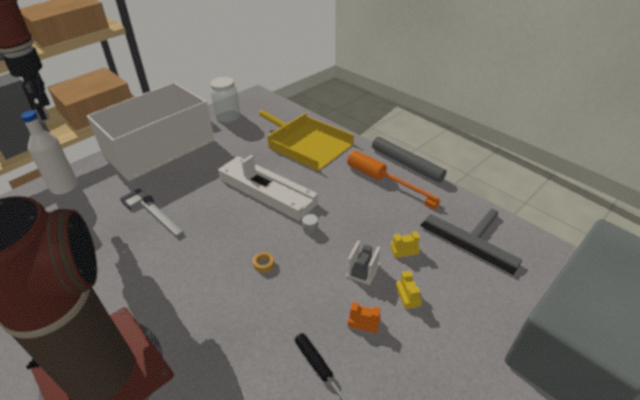

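Top view: the candidates for the block are grey in the dock (389,206), yellow (397,169), yellow (426,201) and orange (418,239). I choose the grey one in the white dock. The rail spans (217–315, 180–218) with the dark pad at (257,199). The side view shows the stop at (248,168), at the rail's world +y end.

```bash
python3 - <<'E'
from h import *
z=np.load('top0.npz'); im,P=z['im'],z['P']; c=calibration('top')
cv2.imwrite('pics/crop.png',cv2.resize(im[155:260,205:445,::-1],None,fx=3.2,fy=3.2,interpolation=cv2.INTER_CUBIC))
def mask(x0,x1,y0,y1,lo,hi):
    m=np.zeros(im.shape[:2],bool); s=P[y0:y1,x0:x1,2]; m[y0:y1,x0:x1]=(s>lo)&(s<hi); return m
def show(n,m):
    p=P[m]; r=cv2.minAreaRect(p[:,:2].astype(np.float32)*1000); ys,xs=np.nonzero(m)
    print(n,m.sum(),'rect',np.round(r[0],1),np.round(r[1],1),round(r[2],2),'zmed',np.median(p[:,2]).round(4),'px',xs.min(),xs.max(),ys.min(),ys.max())
show('rail',mask(210,322,172,225,.030,.042)); show('stop',mask(210,322,172,225,.06,.1))
show('table',mask(340,370,190,230,-.01,.01))
show('dockcheeks',mask(370,406,190,225,.054,.07)); show('dockall',mask(370,406,190,225,.02,.08))
# colour-based white contours cast on planes
g=im.min(2); print('gray levels', im[206,389],im[205,381],im[190,240],im[200,350])
w=(g>150).astype(np.uint8)
for n,(x0,x1,y0,y1,zz) in dict(rail=(205,322,172,225,.036),dock=(370,406,185,225,.06)).items():
    for th in (110,130,150):
        m=np.zeros_like(g,np.uint8); m[y0:y1,x0:x1]=g[y0:y1,x0:x1]>th
        n_,l,s,_=cv2.connectedComponentsWithStats(m); k=1+np.argmax(s[1:,4]) if n=='rail' else None
        ys,xs=np.nonzero(l==k if k else m)
        q=plane(c,np.c_[xs,ys],zz)[:,:2]*1000; r=cv2.minAreaRect(q.astype(np.float32)); print(n,th,len(xs),np.round(r[0],1),np.round(r[1],1),round(r[2],2))
np.set_printoptions(linewidth=250)
print(np.round(P[194:220:2,374:406,2]*1000))
z=np.load('side0.npz'); Q=z['P'];
m=np.zeros(Q.shape[:2],bool); s=Q[140:190,225:275]; m[140:190,225:275]=(s[...,2]>.06)&(s[...,2]<.1); P=Q; show('side stop',m)
m[:]=0; s=Q[235:285,340:385]; m[235:285,340:385]=(s[...,2]>.05)&(s[...,2]<.07); show('side dock',m)
E
```

```text
rail 1740 rect [557.7 195.6] [ 80.6 291.4] 9.0 zmed 0.0364 px 216 314 178 218
stop 66 rect [548.2 253.4] [38.9 10.7] 10.61 zmed 0.0844 px 241 246 194 207
table 1199 rect [525.  -75.6] [ 89.9 120.4] 89.75 zmed 0.0008 px 340 369 190 229
dockcheeks 156 rect [ 534.8 -175.8] [57.  52.8] 21.15 zmed 0.0592 px 379 401 193 217
dockall 371 rect [ 534.2 -176. ] [59.8 52.7] 20.86 zmed 0.0507 px 377 401 193 217
gray levels [75 77 76] [152 151 145] [152 149 142] [101  99  98]
rail 110 2091 [559.1 195.6] [ 81.5 290.6] 8.98
rail 130 1934 [558.3 194.7] [ 78.6 287.7] 8.98
rail 150 5 [558.5 267.9] [12.1  0. ] 0.59
dock 110 179 [ 534.6 -169.6] [61.2 62.2] 21.13
dock 130 58 [ 533.3 -170.3] [54.8 56.9] 20.37
dock 150 6 [ 536.5 -173.3] [31.6 49.2] 26.18
[[ 0.  2.  3. -0. -1.  3.  2. -2.  6. -0. -1. -4. -2. -0. -3.  1. 11.  8. 46. 60. 57.  0.  7. -1.  6. -2.  1.  5.  1.  0.  2.  1.]
 [-2.  3.  4.  1. -3.  5.  4.  6.  2. -0. -1. 10.  5. 28. 57. 60. 29. 17. 30. 56. 56. 64. -5.  3.  2. -2. -2. -2. -2. -3.  3.  2.]
 [-0.  6.  4. -0.  1.  6. 11. 10. 25. 52. 59. 55. 58. 55. 54. 58. 55. 24. 16. 37. 55. 60. 58. -1.
[... 809 characters left out ...]
.  1.  2.]
 [ 6. -2.  1.  6.  2.  1.  5. 14. 35. 55. 60. 58. 24. 25. 43. 59. 58. 56. 62. 59. 55. 53. 22. 25. 24.  4.  1.  2. -2.  3. -2.  1.]
 [-5. -2.  2. -1.  2.  1.  2.  2. 22. 39. 63. 60. 61. 27. 23. 47. 54. 64. 59. 58. 27.  6. -5. -1.  4. -3.  1. -1. -0.  2.  7. -5.]
 [-3.  4.  3.  5. -1. -5.  2.  1.  6. 22. 44. 64. 62. 56. 34. 30.  9.  4.  2.  3. -4.  3.  2. -2. -4. -1.  3.  2.  2. -1.  1.  5.]
 [ 1.  1.  4.  0. -1.  2.  2.  2. -5.  7.  8.  8.  5.  0.  2.  1. -1.  2.  3.  3.  4.  2. -3. -3.  3. -2. -0. -4.  1.  0.  6. -0.]]
side stop 129 rect [547.8 250.7] [43.8 14. ] 8.67 zmed 0.0756 px 242 254 155 169
side dock 286 rect [ 532.5 -176.7] [58.6 52.9] 22.29 zmed 0.0563 px 348 379 241 268
```

View pics/crop.png

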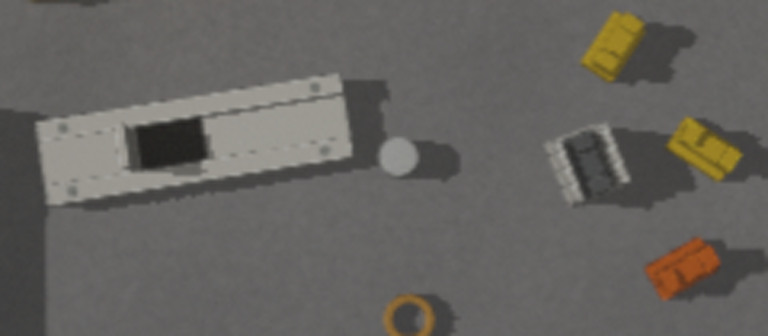

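The crop shows the grey block with its notch between the dock cheeks at crop (592,163). The dark recess is at crop (170,143), with the stop's edge at about crop x=128. The sizes and heights agree with the description: rail 80.6×291 at z=36, stop top 84, cheeks 59. The first move goes to a hover over the dock, near (0.534,-0.176) with yaw about 21°.

arm_command --pt "-0.88 -1 0 0 1" --pt "-0.88 -1 0 0 1" --pt "-0.88 -1 0 0 1" --pt "-0.88 -1 0 0 1" --pt "-0.88 -1 0 0 1" --pt "-0.88 -1 0 0 1" --pt "-0.88 -1 0 0 1" --pt "-0.88 -1 0 0 1" --pt "-0.88 -1 0 0 1" --pt "-0.88 -1 0 0 1"

```text
time: 1.1
position: [0.2948, 0.352, 0.2309]
ee_rot: [-0.473, -3.105, 0.001]
force: [0.6, 0.5, 0.3]
width: 0.0854
gripper_force: 0.0
```

arm_command --pt "-0.88 -1 0 0 1" --pt "-0.88 -1 0 0 1" --pt "-0.88 -1 0 0 1" --pt "-0.88 -1 0 0 1" --pt "-0.88 -1 0 0 1" --pt "-0.88 -1 0 0 1" --pt "-0.88 -1 0 0 1" --pt "-0.88 -1 0 0 1" --pt "-0.88 -1 0 0 1" --pt "-0.88 -1 0 0 1"

```text
time: 2.1
position: [0.4031, 0.1087, 0.231]
ee_rot: [-0.474, -3.105, 0.0]
force: [-0.2, -0.4, 0.1]
width: 0.0856
gripper_force: 0.0
```

arm_command --pt "-0.88 -1 0 0 1" --pt "-0.88 -1 0 0 1" --pt "-0.88 -1 0 0 1" --pt "-0.88 -1 0 0 1" --pt "-0.88 -1 0 0 1" --pt "-0.88 -1 0 0 1" --pt "-0.88 -1 0 0 1" --pt "-0.88 -1 0 0 1" --pt "-0.88 -1 0 0 1" --pt "-0.88 -1 0 0 1"

```text
time: 3.1
position: [0.5115, -0.1346, 0.2308]
ee_rot: [-0.474, -3.105, -0.0]
force: [-0.5, -0.8, 0.8]
width: 0.0854
gripper_force: 0.0
```

arm_command --pt "0 0 0 1 1" --pt "0 0 0 1 1" --pt "0 0 0 1 1" --pt "0 0 0 1 1" --pt "0 0 0 1 1" --pt "0 0 0 1 1" --pt "0 0 0 0.45 1" --pt "0 0 0 0 1"

```text
time: 3.9
position: [0.5112, -0.1335, 0.2308]
ee_rot: [-1.778, -2.589, 0.0]
force: [0.2, 0.2, -0.7]
width: 0.0853
gripper_force: 0.0
```

```bash
cat >> h.py <<'E'
def go(x,y,z,yaw):
    s=sense(); R=cv2.Rodrigues(np.array(s['ee_rot'],float))[0]; p=np.array(s['position'])
    cy=np.degrees(np.arctan2(R[1,1],R[0,1])); dy=(cy-yaw+90)%180-90
    Rn=R@cv2.Rodrigues(np.array([0,0,np.radians(dy)]))[0]; D=np.array([x,y,z])-p
    print('t',round(s['time'],2),'pos',p.round(4),'yaw',cy.round(2),'tilt',R[:,2].round(3),'F',np.round(s['force'],1),'w',round(s['width'],4),'gf',round(s['gripper_force'],1))
    print('units now',(D@R/.02).round(2),'| after turn',(D@Rn/.02).round(2),'turn',round(dy/8,2),'q6',s['qpos'][5].round(2))
E
python3 - <<'E'
from h import *
import bench; print([n for n in dir(bench) if not n.startswith('_')])
try: print('gpo',bench.grip_point_offset)
except Exception as e: print(e)
go(.5345,-.176,.14,21)
im,d,c=grab('wrist','w1.png'); P=cloud(c,d); z=P[...,2]
D=np.hypot(P[...,0]-.534,P[...,1]+.176)<.05
for n,lo,hi in(('cheeks+fin',.05,.066),('cheek',.058,.066)):
    m=D&(z>lo)&(z<hi); r=cv2.minAreaRect(P[m][:,:2].astype(np.float32)*1000); print(n,m.sum(),r)
g=im.max(2); m=D&(z>.04)&(z<.058)&(g<g[D&(z>.058)].mean()*.75)
r=cv2.minAreaRect(P[m][:,:2].astype(np.float32)*1000); print('fin',m.sum(),r)
E
```

```text
['PlanningError', 'calibration', 'close_job', 'grab_frame', 'grip_point_offset', 'sense']
gpo -0.0187
t 3.9 pos [ 0.5112 -0.1335  0.2308] yaw 21.03 tilt [-0.001  0.    -1.   ] F [ 0.2  0.2 -0.7] w 0.0853 gf 0.0
units now [-2.41  0.33  4.54] | after turn [-2.41  0.33  4.54] turn 0.0 q6 -0.77
cheeks+fin 1367 ((534.655517578125, -175.05230712890625), (57.70303726196289, 52.63758087158203), 21.15589141845703)
cheek 614 ((534.863037109375, -175.0001678466797), (57.3067741394043, 52.60047912597656), 21.19487762451172)
fin 1065 ((533.0037231445312, -173.37008666992188), (55.91216278076172, 46.387367248535156), 21.0622615814209)
```

View pics/w1.png

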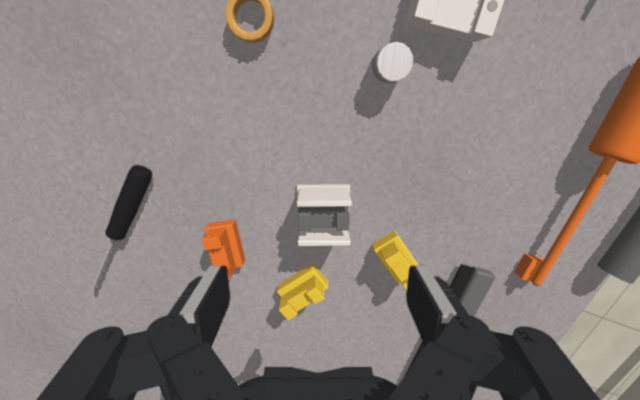

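The wrist view shows the dock with the grey notched block at (324,215). A yellow lookalike at (397,258) and an orange one at (224,248) lie outside the fingers' path. The dock centre refines to (0.5347,-0.1750) with yaw 21.1°.

arm_command --pt "-0.8 0.12 1 0 0.9" --pt "-0.8 0.12 1 0 0.9" --pt "-0.76 0.11 1 0 0.9" --pt "0 0 1 0 0.9" --pt "0 0 1 0 0.9" --pt "0 0 0 0 0.9"

```text
time: 4.55
position: [0.5326, -0.1741, 0.1278]
ee_rot: [-1.773, -2.586, 0.002]
force: [-0.3, 0.0, -0.3]
width: 0.0771
gripper_force: 0.0
```

```bash
python3 -c "
from h import *
go(.5347,-.1750,.0235,21.1)"
```

```text
t 4.55 pos [ 0.5326 -0.1741  0.1278] yaw 21.13 tilt [-0.006  0.003 -1.   ] F [-0.3  0.  -0.3] w 0.0771 gf 0.0
units now [-0.1   0.11  5.21] | after turn [-0.1   0.11  5.21] turn 0.0 q6 -0.83
```

arm_command --pt "-0.1 0.08 0.9 0 0.9" --pt "0 0 0.9 0 0.9" --pt "0 0 0.9 0 0.9" --pt "0 0 0.9 0 0.9" --pt "0 0 0.7 0 0.9" --pt "0 0 0.5 0 0.9" --pt "0 0 0.35 0 0.9" --pt "0 0 0 0 0.9"

```text
time: 5.35
position: [0.5367, -0.1762, 0.0276]
ee_rot: [-1.777, -2.589, 0.0]
force: [-0.9, 0.5, -0.3]
width: 0.0771
gripper_force: 0.0
```

```bash
python3 -c "
from h import *
go(.5347,-.1750,.0235,21.1)"
```

```text
t 5.35 pos [ 0.5367 -0.1762  0.0276] yaw 21.07 tilt [-0.001  0.001 -1.   ] F [-0.9  0.5 -0.3] w 0.0771 gf 0.0
units now [ 0.09 -0.07  0.21] | after turn [ 0.09 -0.07  0.21] turn -0.0 q6 -0.82
```

arm_command --pt "0.09 -0.07 0.2 0 0.9" --pt "0 0 0 0 0.4" --pt "0 0 0 0 0.4" --pt "0 0 0 0 0.4" --pt "0 0 0 0 0.4" --pt "0 0 0 0 0.4" --squeeze 50

```text
time: 5.95
position: [0.5356, -0.1755, 0.0249]
ee_rot: [1.778, 2.589, 0.0]
force: [-0.3, 0.3, 2.8]
width: 0.0552
gripper_force: 54.4
```

```bash
python3 -c "
from h import *
go(.5347,-.1750,.16,21.1)"
```

```text
t 5.95 pos [ 0.5356 -0.1755  0.0249] yaw 21.05 tilt [ 0.001 -0.    -1.   ] F [-0.3  0.3  2.8] w 0.0552 gf 54.4
units now [ 0.03 -0.03 -6.76] | after turn [ 0.03 -0.03 -6.76] turn -0.01 q6 -0.82
```

arm_command --pt "0 0 -0.5 0 0.4" --pt "0 0 -1 0 0.4" --pt "0 0 -1 0 0.4" --pt "0 0 -1 0 0.4" --pt "0 0 -1 0 0.4" --pt "0 0 -0.5 0 0.4" --pt "0 0 0 0 0.4"

```text
time: 6.65
position: [0.5362, -0.1757, 0.1262]
ee_rot: [1.776, 2.587, 0.001]
force: [0.1, -0.3, -1.6]
width: 0.0555
gripper_force: 54.2
```

arm_command --pt "0.98 0.52 0 0 0.4" --pt "0.98 0.52 0 0 0.4" --pt "0.98 0.52 0 0 0.4" --pt "0.98 0.52 0 0 0.4" --pt "0.98 0.52 0 0 0.4" --pt "0.98 0.52 0 0 0.4" --pt "0.98 0.52 0 0 0.4" --pt "0.98 0.52 0 0 0.4" --pt "0.98 0.52 0 0 0.4" --pt "0.98 0.52 0 0 0.4"

```text
time: 7.65
position: [0.5608, 0.046, 0.1226]
ee_rot: [-1.777, -2.588, 0.002]
force: [0.2, 0.1, -0.7]
width: 0.0552
gripper_force: 54.2
```

arm_command --pt "0.98 0.52 0 -1 0.4" --pt "0 0 0 -1 0.4" --pt "0 0 0 -1 0.4" --pt "0 0 0 -1 0.4" --pt "0 0 0 -1 0.4" --pt "0 0 0 -1 0.4" --pt "0 0 0 -1 0.4" --pt "0 0 0 -1 0.4" --pt "0 0 0 -1 0.4" --pt "0 0 0 -0.75 0.4"

```text
time: 8.65
position: [0.5634, 0.0671, 0.1226]
ee_rot: [0.256, -3.128, -0.0]
force: [-0.1, 0.2, -1.7]
width: 0.0551
gripper_force: 54.2
```

```bash
cat > rail.py <<'E'
from h import *
go(.571,.1116,.07,99)
c=calibration('wrist'); im,d=grab_frame('wrist'); cv2.imwrite('pics/w2.png',im[:,:,::-1]); P=cloud(c,d); z=P[...,2]
D=(abs(P[...,0]-.5577)<.09)&(abs(P[...,1]-.1956)<.17)&(im.min(2)>100)
m=D&(z>.032)&(z<.040); r=cv2.minAreaRect(P[m][:,:2].astype(np.float32)*1000); print('rail',m.sum(),r,np.median(z[m]))
a=np.radians(99); ex=np.array([np.cos(a),np.sin(a)]); ey=np.array([-ex[1],ex[0]])
L=(P[...,:2]-[.5577,.1956])@np.c_[ex,ey]*1000
for n,lo,hi in(('top',.033,.039),('floor',.025,.0305),('stop',.075,.09)):
    m=D&(z>lo)&(z<hi)
    if m.sum()<5: print(n,m.sum()); continue
    q=L[m]; print(n,m.sum(),np.percentile(q,[1,50,99],0).round(1).tolist())
    if n=='floor':
        for s in range(-130,0,20):
            k=abs(q[:,0]-s)<5
            if k.sum()>5: print(s,k.sum(),np.percentile(q[k,1],[3,97]).round(1))
m=D&(z>.033)&(z<.039)
for s in range(-130,140,30):
    k=m&(abs(L[...,0]-s)<5)
    if k.sum()>5: print('top',s,k.sum(),L[k][:,1].min().round(1),L[k][:,1].max().round(1))
E
python3 rail.py
```

```text
t 8.65 pos [0.5634 0.0671 0.1226] yaw 99.35 tilt [-0.003  0.    -1.   ] F [-0.1  0.2 -1.7] w 0.0551 gf 54.2
units now [-0.74  2.13  2.63] | after turn [-0.73  2.14  2.63] turn 0.04 q6 -1.75
rail 15050 ((557.4061889648438, 195.13917541503906), (81.0035171508789, 289.69573974609375), 9.189738273620605) 0.03595726945429119
top 14804 [[-140.7, -38.6], [18.4, 23.8], [138.7, 40.3]]
floor 6482 [[-143.0, -21.3], [-53.9, 5.4], [100.5, 40.5]]
-130 286 [ 2.4 40.1]
-110 266 [ 2.5 40.1]
-90 250 [ 2.7 40. ]
-70 580 [-20.7  32. ]
-50 578 [-20.7  39.9]
-30 574 [-20.8  40. ]
-10 302 [-21.1  40.3]
stop 1444 [[52.6, -18.3], [55.0, 2.9], [63.2, 20.7]]
top -130 313 21.6 40.3
top -100 329 20.9 40.3
top -70 431 -33.9 40.5
top -40 579 -39.8 40.5
top -10 560 -39.8 40.4
top 20 553 -39.4 40.5
top 50 817 -39.9 40.7
top 80 474 -39.2 40.7
top 110 586 -37.3 40.4
```

View pics/w2.png

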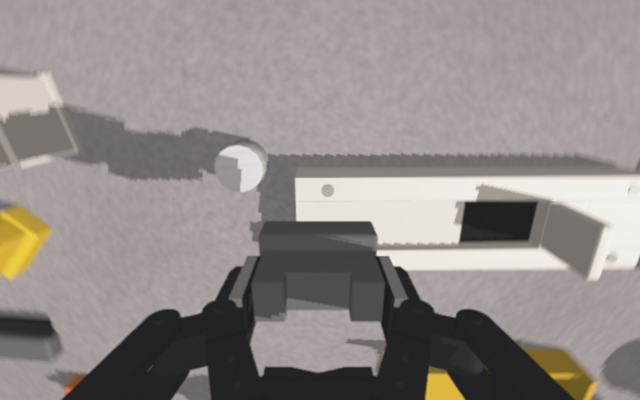

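The wrist view shows the block upright in the grip at about (318,260), the rail to its right, the recess at (500,222) and the stop at (575,235). The stop's near face is at about +53 mm in the rail frame. The block goes onto the plain groove floor at s=-85 mm.

arm_command --pt "-0.25 0.72 0 0.03 0.4" --pt "-0.25 0.72 0 0 0.4" --pt "-0.23 0.7 0 0 0.4" --pt "0 0 0.6 0 0.4" --pt "0 0 1 0 0.4" --pt "0 0 1 0 0.4" --pt "0 0 0.3 0 0.4" --pt "0 0 0 0 0.4" --pt "0 0 0 0 0.4"

```text
time: 9.6
position: [0.5727, 0.1115, 0.0667]
ee_rot: [-0.241, 3.132, -0.0]
force: [0.6, 0.2, -2.3]
width: 0.0549
gripper_force: 54.2
```

```bash
python3 -c "
from h import *
go(.5708,.1116,.047,99.1)"
```

```text
t 9.6 pos [0.5727 0.1115 0.0667] yaw 98.81 tilt [ 0.001 -0.    -1.   ] F [ 0.6  0.2 -2.3] w 0.0549 gf 54.2
units now [0.09 0.02 0.98] | after turn [0.09 0.02 0.98] turn -0.04 q6 -1.67
```

arm_command --pt "0.09 0 0.3 -0.04 0.4" --pt "0 0 0.3 0 0.4" --pt "0 0 0.15 0 0.4" --pt "0 0 0.1 0 0.4" --pt "0 0 0 0 0.4"

```text
time: 10.1
position: [0.5703, 0.1113, 0.0489]
ee_rot: [0.25, -3.131, -0.0]
force: [-0.8, -0.8, -0.9]
width: 0.0554
gripper_force: 54.2
```

```bash
python3 -c "
from h import *
go(.5708,.1116,.047,99.1)"
```

```text
t 10.1 pos [0.5703 0.1113 0.0489] yaw 99.13 tilt [-0.001 -0.    -1.   ] F [-0.8 -0.8 -0.9] w 0.0554 gf 54.2
units now [-0.03  0.01  0.1 ] | after turn [-0.03  0.01  0.1 ] turn 0.0 q6 -1.67
```

arm_command --pt "0 0 0.05 0 0.4" --pt "0 0 0.05 0 0.4" --pt "0 0 0.03 0 0.4" --pt "0 0 0 0 0.4"

```text
time: 10.5
position: [0.5706, 0.1113, 0.0469]
ee_rot: [-0.25, 3.131, -0.0]
force: [0.1, 0.2, -0.4]
width: 0.0556
gripper_force: 54.4
```

arm_command --pt "0 0 0.04 0 0.4" --pt "0 0 0.04 0 0.4" --pt "0 0 0 0 0.4"

```text
time: 10.8
position: [0.5707, 0.1114, 0.0468]
ee_rot: [0.25, -3.132, 0.0]
force: [-5.2, -1.3, 12.6]
width: 0.0551
gripper_force: 55.8
```

arm_command --pt "0 0 -0.04 0 0.4" --pt "0 0 0 0 0.9" --pt "0 0 0 0 0.9" --pt "0 0 0 0 0.9" --pt "0 0 -0.5 0 0.9" --pt "0 0 -1 0 0.9" --pt "0 0 -1 0 0.9" --pt "0 0 -0.5 0 0.9"

```text
time: 11.6
position: [0.5719, 0.1114, 0.1085]
ee_rot: [-0.25, 3.128, -0.0]
force: [0.1, -0.3, 0.8]
width: 0.0766
gripper_force: 0.0
```

arm_command --pt "0 0 0 1 0.9" --pt "0 0 0 1 0.9" --pt "0 0 0 1 0.9" --pt "0 0 0 1 0.9" --pt "0 0 0 1 0.9" --pt "0 0 0 1 0.9" --pt "0 0 0 1 0.9" --pt "0 0 0 1 0.9" --pt "0 0 0 1 0.7" --pt "0 0 0 1 0.6"

```text
time: 12.6
position: [0.5705, 0.1113, 0.106]
ee_rot: [-1.829, -2.554, 0.0]
force: [0.3, -0.2, 0.6]
width: 0.0515
gripper_force: 0.0
```

arm_command --pt "0 0 0 1 0.6" --pt "0 0 0 0.25 0.6" --pt "0 0 0 0 0.6"

```text
time: 12.9
position: [0.5705, 0.1113, 0.106]
ee_rot: [-2.038, -2.391, 0.0]
force: [-0.8, 0.7, -0.5]
width: 0.0511
gripper_force: 0.0
```

```bash
python3 - <<'E'
from h import *
go(.5708,.1116,.047,9.1)
c=calibration('wrist'); im,d=grab_frame('wrist'); cv2.imwrite('pics/w3.png',im[:,:,::-1]); P=cloud(c,d); z=P[...,2]
D=(np.hypot(P[...,0]-.5708,P[...,1]-.1116)<.06)
for lo,hi in((.074,.083),(.064,.083),(.044,.052)):
    m=D&(z>lo)&(z<hi)
    if m.sum()>20: print(lo,m.sum(),cv2.minAreaRect(P[m][:,:2].astype(np.float32)*1000),np.median(z[m]))
E
```

```text
t 12.9 pos [0.5705 0.1113 0.106 ] yaw 9.12 tilt [-0. -0. -1.] F [-0.8  0.7 -0.5] w 0.0511 gf 0.0
units now [0.01 0.02 2.95] | after turn [0.01 0.02 2.95] turn 0.0 q6 -0.1
0.074 1543 ((570.1874389648438, 111.42626190185547), (19.826745986938477, 56.33779525756836), 9.58747386932373) 0.0779471061857224
0.064 2944 ((570.1302490234375, 111.5152359008789), (19.96659278869629, 56.443843841552734), 9.285276412963867) 0.07576050402820972
0.044 1729 ((570.1217651367188, 111.1810302734375), (36.04848098754883, 60.55411911010742), 9.198206901550293) 0.04791898651432987
```

View pics/w3.png

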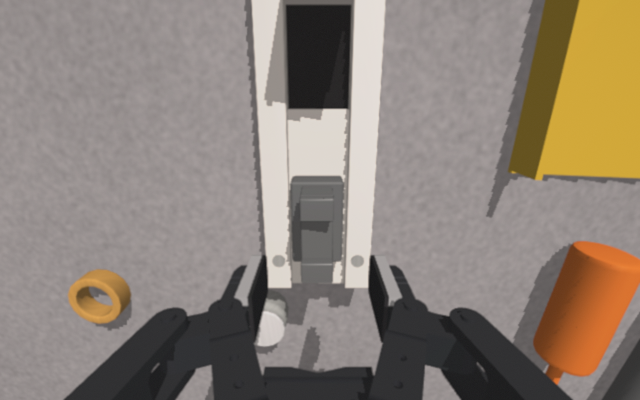

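The block stands upright in the groove at (0.570,0.111), notch up. The picture shows it at (318,225), with the recess mouth at row 107. Now I take it across the fin.

arm_command --pt "0 -0.02 0.6 0 0.6" --pt "0 0 0.8 0 0.6" --pt "0 0 0.8 0 0.6" --pt "0 0 0.4 0 0.6" --pt "0 0 0.15 0 0.6" --pt "0 0 0 0 0.6"

```text
time: 13.55
position: [0.5696, 0.1112, 0.0499]
ee_rot: [-2.037, -2.39, 0.002]
force: [-0.5, 0.1, 0.2]
width: 0.0513
gripper_force: 0.0
```

```bash
python3 -c "
from h import *
go(.5701,.1114,.050,9.1)"
```

```text
t 13.55 pos [0.5696 0.1112 0.0499] yaw 9.13 tilt [-0.002 -0.    -1.   ] F [-0.5  0.1  0.2] w 0.0513 gf 0.0
units now [ 0.    0.03 -0.  ] | after turn [ 0.    0.03 -0.  ] turn 0.0 q6 -0.1
```

arm_command --pt "0 0.03 0 0 0.05" --pt "0 0 0 0 0.05" --pt "0 0 0 0 0.05" --pt "0 0 0 0 0.05" --pt "0 0 0 0 0.05" --pt "0 0 -0.1 0 0.05" --pt "0 0 0 0 0.05" --squeeze 70

```text
time: 14.25
position: [0.5702, 0.1113, 0.0525]
ee_rot: [-2.037, -2.391, 0.001]
force: [1.0, 0.7, -1.0]
width: 0.0185
gripper_force: 70.9
```

```bash
python3 -c "
from h import *
go(.5574-.158*.023,.1955+.9874*.023,.052,9.1)"
```

```text
t 14.25 pos [0.5702 0.1113 0.0525] yaw 9.13 tilt [-0.001 -0.    -1.   ] F [ 1.   0.7 -1. ] w 0.0185 gf 70.9
units now [5.41 0.04 0.03] | after turn [5.41 0.03 0.03] turn 0.0 q6 -0.1
```

arm_command --pt "0.5 0 0 0 0.05" --pt "0.8 0 0 0 0.05" --pt "0.8 0.02 0 0 0.05" --pt "0.8 0 0 0 0.05" --pt "0.8 0.02 0 0 0.05" --pt "0.6 0 0 0 0.05" --pt "0.4 0 0 0 0.05" --pt "0.2 0 0 0 0.05" --pt "0 0 0 0 0.05"

```text
time: 15.15
position: [0.5559, 0.2087, 0.0529]
ee_rot: [2.037, 2.392, -0.0]
force: [-0.5, -0.2, -1.7]
width: 0.0189
gripper_force: 70.9
```

```bash
python3 -c "
from h import *
go(.5574-.158*.023,.1955+.9874*.023,.052,9.1)"
```

```text
t 15.15 pos [0.5559 0.2087 0.0529] yaw 9.17 tilt [-0. -0. -1.] F [-0.5 -0.2 -1.7] w 0.0189 gf 70.9
units now [ 0.49 -0.03  0.04] | after turn [ 0.49 -0.03  0.04] turn 0.01 q6 0.07
```

Free so far, with about 10 mm predicted to the stop. Now feeling forward in small steps.

arm_command --pt "0.12 -0.03 0 0 0.05" --pt "0.12 0 0 0 0.05" --pt "0.12 0 0 0 0.05" --pt "0 0 0 0 0.05"

```text
time: 15.55
position: [0.5543, 0.2153, 0.0529]
ee_rot: [-2.038, -2.391, -0.0]
force: [-0.2, -0.4, -2.1]
width: 0.0185
gripper_force: 70.9
```

arm_command --pt "0.06 0 0 0 0.05" --pt "0.06 0 0 0 0.05" --pt "0 0 0 0 0.05"

```text
time: 15.85
position: [0.5538, 0.2177, 0.0529]
ee_rot: [-2.038, -2.391, -0.0]
force: [-0.1, 0.4, -1.1]
width: 0.0185
gripper_force: 70.9
```

arm_command --pt "0.05 0 0 0 0.05" --pt "0.05 0 0 0 0.05" --pt "0 0 0 0 0.05"

```text
time: 16.15
position: [0.5536, 0.2192, 0.053]
ee_rot: [2.037, 2.391, -0.001]
force: [-0.6, -2.7, -1.7]
width: 0.018
gripper_force: 71.1
```

arm_command --pt "0.05 0 0 0 0.05" --pt "0 0 0 0 0.05"

```text
time: 16.35
position: [0.5536, 0.2193, 0.053]
ee_rot: [2.037, 2.39, -0.003]
force: [-0.1, -6.8, -0.2]
width: 0.019
gripper_force: 71.2
```

The stop is felt at y=0.2193, so its face is at about s=54 mm, matching the image. Back off about 1 mm, then press down.

arm_command --pt "-0.12 0 0 0 0.05" --pt "0 0 0.1 0 0.05" --pt "0 0 0.1 0 0.05" --pt "0 0 0.1 0 0.05" --pt "0 0 0 0 0.05"

```text
time: 16.85
position: [0.5536, 0.2184, 0.0466]
ee_rot: [-2.037, -2.391, 0.0]
force: [0.1, -0.2, -1.4]
width: 0.0183
gripper_force: 71.0
```

arm_command --pt "0 0 0.1 0 0.05" --pt "0 0 0.1 0 0.05" --pt "0 0 0 0 0.05" --squeeze 90

```text
time: 17.15
position: [0.5537, 0.2184, 0.0433]
ee_rot: [-2.037, -2.391, -0.0]
force: [-2.7, -0.4, 3.4]
width: 0.0176
gripper_force: 94.1
```

arm_command --pt "0 0 0.1 0 0.05" --pt "0 0 0.1 0 0.05" --pt "0 0 0 0 0.05"

```text
time: 17.45
position: [0.5538, 0.2185, 0.04]
ee_rot: [-2.037, -2.391, -0.0]
force: [-4.9, -1.4, 10.1]
width: 0.0179
gripper_force: 94.7
```

arm_command --pt "0 0 0.1 0 0.05" --pt "0 0 0 0 0.05"

```text
time: 17.65
position: [0.554, 0.2186, 0.0399]
ee_rot: [-2.037, -2.391, 0.0]
force: [-11.0, -2.9, 21.6]
width: 0.0179
gripper_force: 96.5
```

arm_command --pt "0 0 0.04 0 0.05" --pt "0 0 0 0 0.05"

```text
time: 17.85
position: [0.5541, 0.2186, 0.0398]
ee_rot: [-2.037, -2.392, 0.0]
force: [-12.5, -3.4, 26.9]
width: 0.0178
gripper_force: 97.3
```

arm_command --pt "0 0 -0.14 0 0.05" --pt "0 0 0 0 0.3" --pt "0 0 0 0 0.5" --pt "0 0 0 0 0.5" --pt "0 0 -0.5 0 0.5" --pt "0 0 -1 0 0.5" --pt "0 0 -1 0 0.5" --pt "-0.5 0 -1 0 0.5" --pt "-1 0 -0.5 0 0.5" --pt "0 0 0 0 0.5"

```text
time: 18.85
position: [0.5606, 0.1873, 0.1217]
ee_rot: [2.037, 2.387, 0.005]
force: [0.1, 0.1, 1.2]
width: 0.0428
gripper_force: 0.0
```

```bash
cat > chk.py <<'E'
import sys
from h import *
go(.5537,.2184,.06,9.1)
c=calibration('wrist'); im,d=grab_frame('wrist'); cv2.imwrite('pics/'+sys.argv[1],im[:,:,::-1]); P=cloud(c,d); z=P[...,2]
a=np.radians(99.1); ex=np.array([np.cos(a),np.sin(a)]); ey=np.array([-ex[1],ex[0]])
L=(P[...,:2]-[.5574,.1955])@np.c_[ex,ey]*1000; x,y=L[...,0],L[...,1]; y=abs(y)
def med(n,m): print(n,m.sum(),(np.median(z[m])*1000).round(2) if m.any() else '')
med('rail top',(x>-10)&(x<55)&(y>25)&(y<37)); 
for s in (-1,1): med(f'shoulder {s}',(x>-2)&(x<50)&(L[...,1]*s>12)&(L[...,1]*s<16.5)&(z<.06))
med('fin-',(x>-2)&(x<8)&(y<8)); med('fin+',(x>40)&(x<50)&(y<8)); med('notch',(x>16)&(x<32)&(y<8))
m=(x>-20)&(x<60)&(y<15)&(z>.06)&(z<.072); r=cv2.minAreaRect(L[m].astype(np.float32)); print('fin rect in rail frame',r)
E
python3 chk.py w4.png
```

```text
t 18.85 pos [0.5606 0.1873 0.1217] yaw 9.05 tilt [ 0.004  0.    -1.   ] F [0.1 0.1 1.2] w 0.0428 gf 0.0
units now [ 1.59 -0.11  3.08] | after turn [ 1.59 -0.11  3.08] turn -0.01 q6 0.03
rail top 7368 151.17
shoulder -1 357 36.07
shoulder 1 401 35.91
fin- 2124 200.61
fin+ 411 66.14
notch 549 58.04
fin rect in rail frame ((23.27257537841797, -1.1876497268676758), (19.833892822265625, 56.04595184326172), 89.8599624633789)
```

View pics/w4.png

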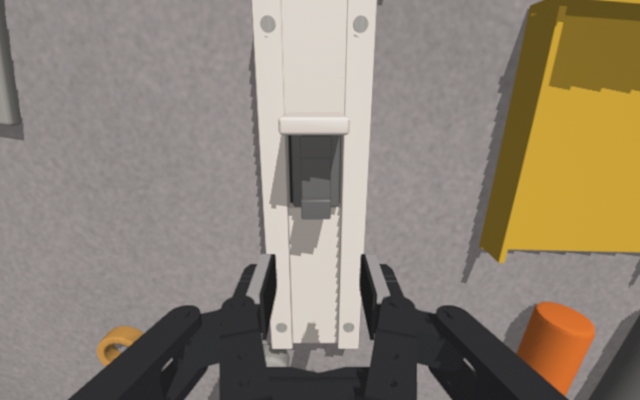

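The block sits at (316,170) against the stop. Its shoulder is at 36.0 mm, fin top 66.1 and notch floor 58.0, so it is flush and level. The gripper is clear.

```bash
python3 -c "
from bench import *
print(close_job())"
```

```text
the job is handed in; nothing more can be done
None
```

The grey hook block is in the recess against the end stop (gap under 1 mm), notch up, pressed down until its shoulder measured level with the rail's top (36 mm). The gripper is clear, no bystander was touched, and the job was handed in at about 19 s.

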